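# Open the touch-latch consumables cupboard at the welding bench

### The arm

A 7-joint arm with a two-finger parallel gripper is mounted at the origin on the work surface. World frame = base frame: x ahead of the robot, y to its left, z up, the work surface at z = 0. Lengths are in m, angles in rad, forces in N, time in s.
With the tool pointing down it reaches from about 0.425 to 0.95 m from the base axis. Payload 4.7 kg.
Tool frame: the origin (TCP) lies at the centre of the arm's flange, where the gripper is bolted on; the fingertips stand 173 mm ahead of it and the grasp point (between the pads) lies 155 mm ahead of it; z points along the fingers, y is the direction in which the jaws open and shut (so a half turn about z gives the same grasp; the last joint's range is limited). The gripper opens to 85 mm and grips with 20 to 120 N. Pads are 22 mm wide; open, the fingers measure 114 mm over their backs; the gripper's body (76 mm by 85 mm) begins 54 mm behind the grasp point. The pads swing forward as they close: fully open they stand 13 mm farther back than shut.
Start: joints at [1.269, 0.469, -0.049, 1.532, 0.024, 1.141, -0.082], TCP at [0.182, -0.65, 0.405] pointing down, gripper open.
Joint ranges: [-2.59, 2.59], [-0.33, 1.99], [-1.39, 1.29], [0.1, 2.45], [-1.04, 4.18], [0.21, 1.99], [-2.66, 2.66]. Speed limits (rad/s): [2.57, 2.57, 3.14, 3.14, 3.14, 3.14, 3.14].

### API

Orientations are given as a unit quaternion [x, y, z, w].
In Python, from bench import robot gives the robot as it stands.
- The arm moves only by the tool move_arm, never from a script. Its argument "motion" is text: rows parted by semicolons, each of 7 numbers parted by spaces: the shift along the tool's x, y, z as a fraction of full scale, then the turn, a rotation vector about the tool's x, y, z as a fraction of full scale, then the opening, from -1 (shut) to 1 (fully open). A call has 1 to 10 rows; each row is the pose to reach, as a shift and turn from the pose commanded when the call began, along the tool's axes at that moment, turning the shorter way round; what a row does not reach only later rows make up. Full scale, the value 1, is 150 mm for a shift and 180 degrees for a turn. A row lasts 1/10 s, in which the tool goes at most 50 mm and 8.59 degrees, less where a joint would pass 70% of its speed; a pose out of reach is approached as far as the arm can. A call with a number of a shift or a turn outside -1 to 1 is refused whole. A call with a gripper value outside its range is refused whole. The fingers move at their own pace and stop on an object; "grip_force" is the grip in N (left out, the last holds). Time passes only in rows, so rows that repeat a pose let the fingers close. It gives the time, the measured TCP pose, the force and the opening at its end, in the units of the state.
- robot.read_state(): the state, without advancing time (a new reading comes with each control period).
- robot.grab_frame(name): name is "scene" or "top"; returns a dict with "image" (400x640x3 uint8, blue, green, red), "fx", "fy", "cx", "cy" (pixels), "dist" ([k1, k2, p1, p2, k3] as OpenCV has them; the pictures are not rectified), "eye" and "rotation" of the camera in the world. Camera axes: x right, y down, z forward; pixel columns grow to the right and rows downward; lengths in m; the calibration is good to about 2 mm. A picture is of the moment at which its call begins. There is no depth.
- robot.sign_off(): hands the job in, once; it reports no verdict.
The state is a dict: "t": time; "qpos": joint angles; "qd": joint speeds; "tau": joint torques, N m; "ee_pos": TCP position; "orientation": TCP orientation; "contact_force": force on the tool from outside, world axes, zero at the start; "ft_torque": the same for the moment, N m; "finger_gap": finger opening in m.
Only numpy, scipy, OpenCV 4.12 (cv2) and the standard library are available. Lean on these libraries where they do the work, as an engineer would, in place of code of your own. Each camera call takes 0.05 s, during which the arm holds its last target.

### The job

A flanged pipe stub stands in the way of the door of the small steel consumables cupboard. First slide the stub along the table, upright, until the door can swing wide without hitting it; then press the closed door at its press mark so that the touch catch lets go and the door springs ajar, and swing the door wide open with your finger (about square to the cupboard). Only push with your fingers: do not lift or tip the stub, do not let the cupboard door bump it, and leave the other things on the table where they are.

Things in the scene. Friction and masses are not known exactly. Their poses are not given: they have to be found in the camera images.
- cupboard: grey sheet-steel cupboard fixed on the table, 220 mm deep (its x), 230 mm wide (its y), 270 mm tall, its top bare. Origin at the centre of its underside; its -x points out of the front, where one door covers the whole front; the hinge is at its -y side, the free edge at its +y side. The carcass front lies at x = -110 mm, the door's outer face at x = -134 mm when shut.
- cupboard_door (a joint): door angle in rad: 0 shut and latched, 1.57 square open, stop at 1.75; the shut door yields inwards to -0.024. Door 220 mm wide, 18 thick, 26 to 262 above the table, no handle. Pressed in 3 mm at the mark (4 to 5 N) the catch lets go; when the finger withdraws, a spring sends the door ajar to about 0.33 rad. From there it turns freely, stays where left (friction 0.16 N m), and does not relatch.
- press_mark (a point): centre of the small steel ring (28 mm) on the door's outer face that marks where to press: 190 mm from the hinge line, 40 mm below the door's top, 222 mm above the table. Moves with the door.
- door_edge (a point): upper end of the door's free edge, middle of its thickness: 220 mm from the hinge line, 9 mm out from the door's back, 262 mm above the table. With the door ajar about 70 mm lie between door and cupboard here. Lower on the door's back a striker arm stands 43 mm out, 170 to 200 mm from the hinge line, its top 205 mm above the table. Moves with the door.
- cupboard_hinge (a point): foot of the vertical hinge line, at table height: x = -116 mm, y = -110 mm in the cupboard's frame. The hinge line lies in the plane of the door's back face; the door sweeps a 220 mm radius about it. With the door ajar the 12 mm spring plunger stands 40 mm out of the carcass front, 110 mm from this line, 240 mm above the table.
- pipe_stub: steel pipe stub welded upright on a round flange, standing loose on the table in front of the door: flange 110 mm diameter and 12 mm thick, pipe 60 mm outside diameter up to 85 mm above the table, about 0.85 kg. Origin at the centre of its underside.
- spray_can: metal spray can, 52 mm diameter, 150 mm tall, standing beside the cupboard on the door's free side; origin at the centre of its underside
- tip_jar: small round jar with a steel cap, 48 mm diameter, 60 mm tall, standing diagonally in front of the cupboard on the door's free side; origin at the centre of its underside
- c_clamp: steel screw clamp lying flat, about 165 x 120 x 17 mm; origin at the underside near its middle
- angle_offcut: offcut of steel angle section lying on the table, 160 mm long, 40 x 40 mm; origin at the underside's centre
- chipping_hammer: chipping hammer lying flat, 265 mm long, black grip, steel head 140 mm across; origin near the middle of its length, on the table
- wire_brush: wooden wire brush lying bristles down, 270 x 28 mm, 39 mm tall; origin at the centre of its underside
Things that resemble listed ones, but are neither listed nor needed, are in the scene too. Several things look just like the pipe_stub: the one meant starts farthest to the robot's left.

How it is judged:
On the way, in this order (a step that is already met when the one before it is completed fails the run):
1. with the door still shut, the pipe stub has been slid clear of the door's swing ((horizontal distance between pipe_stub and cupboard_hinge above 0.27 m or y of pipe_stub in the frame of cupboard below -0.19 m) and value of joint cupboard_door below 0.05 rad), for 0.2 s.
2. the catch has let go and the door is ajar (value of joint cupboard_door above 0.12 rad), for 0.1 s.
At the end, for the whole second after the job is handed in: The cupboard door stands still, open by at least 1.3 rad (75 degrees); the pipe stub stands upright and still on the table, clear of the door's swing (its axis more than 270 mm from the hinge line, or past the hinge side) (value of joint cupboard_door above 1.3 rad and velocity of joint cupboard_door between -0.05 and 0.05 rad/s and (horizontal distance between pipe_stub and cupboard_hinge above 0.27 m or y of pipe_stub in the frame of cupboard below -0.19 m) and height (world z) of pipe_stub between -0.006 and 0.006 m and angle between pipe_stub's own z axis and vertical below 0.05 rad and linear speed of pipe_stub below 0.02 m/s); the robot touches nothing.
It fails at once if the pipe stub is lifted off the table (more than 15 mm) (height (world z) of pipe_stub above 0.015 m).
It fails at once if the pipe stub is tipped (more than 0.25 rad) (angle between pipe_stub's own z axis and vertical above 0.25 rad).
It fails at once if the cupboard or its door bumps the pipe stub (contact force between cupboard and pipe_stub above 1 N).
It fails at once if another thing on the table is moved more than 30 mm (distance of any of spray_can, tip_jar, c_clamp, angle_offcut, chipping_hammer, wire_brush from where it was at the start of the episode above 0.03 m).
It also fails if it takes over 58 s, if anything falls off the work surface, if the arm or the gripper's body presses on something with over 40 N, if the wrist force passes 120 N, or if a joint passes its speed limit or range.

## Working session

There is one attempt and no reset: what is moved stays moved. The work goes in short steps, Python scripts to look and compute and a tool call to move; the robot and the scene stay as the last step left them, time stands still between calls to the robot, and variables do not carry over. Pictures are saved under pics/ and viewed, and the job is handed in when it is done.

Besides the shell and the picture viewer there is one more tool, called after "Request:" in YAML: its name, and indented under it one key for each argument. move_arm: Moves the arm, as the interface text tells. Its arguments: {"type":"object","properties":{"motion":{"type":"string"},"grip_force":{"type":"number"}},"required":["motion"]}

```bash
mkdir -p pics; ls; python3 - <<'E'
from bench import robot
import cv2
s=robot.read_state();print({k:s[k] for k in('t','ee_pos','orientation','finger_gap','contact_force')})
for n in('scene','top'):
    f=robot.grab_frame(n);cv2.imwrite(f'pics/{n}0.png',f['image'])
    print(n,{k:f[k] for k in f if k!='image'})
E
```

```text
pics
{'t': 0.0, 'ee_pos': array([ 0.18179428, -0.64979796,  0.40364264]), 'orientation': array([ 9.90711638e-01,  1.35976026e-01, -1.77658198e-04, -9.68800472e-04]), 'finger_gap': 0.08556967099643226, 'contact_force': array([-0.10823493,  0.27529816, -0.04994951])}
scene {'fx': 367.32536626924383, 'fy': 367.32536626924383, 'cx': 311.87473001303533, 'cy': 196.73472867624997, 'dist': array([-0.01234377,  0.        ,  0.        ,  0.        ,  0.        ]), 'eye': array([1.23653438, 0.29425613, 0.87983849]), 'rotation': array([ 0.50361157,  0.76859826, -0.3255303 , -0.22285   ])}
top {'fx': 386.7197079663135, 'fy': 386.7197079663135, 'cx': 317.4491182948983, 'cy': 194.14468701711792, 'dist': array([-0.08338034,  0.        ,  0.        ,  0.        ,  0.        ]), 'eye': array([0.33624095, 0.00295112, 1.38190541]), 'rotation': array([-0.69932523,  0.70982865, -0.0664376 ,  0.05170645])}
```

View pics/scene0.png

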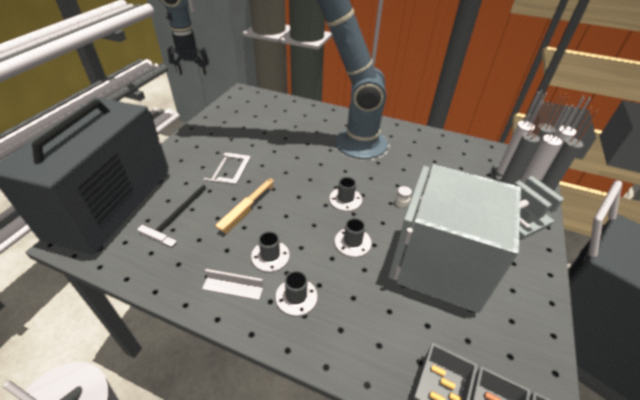

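View pics/top0.png

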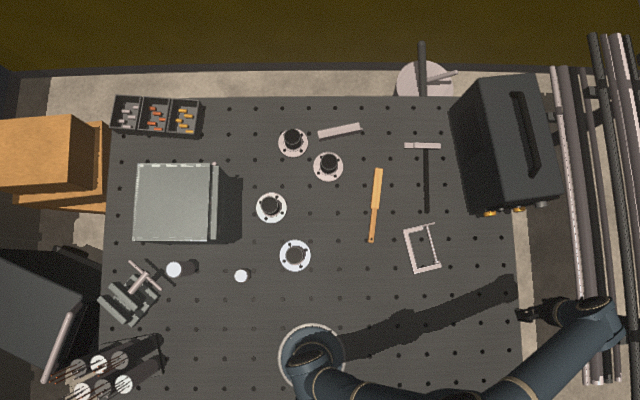

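```bash
cat > h.py <<'E'
import numpy as np, cv2
from bench import robot
from scipy.spatial.transform import Rotation as R
def cam(f):
    K=np.array([[f['fx'],0,f['cx']],[0,f['fy'],f['cy']],[0,0,1.]])
    r=np.asarray(f['rotation']); M=R.from_quat(r).as_matrix() if r.size==4 else r
    return K,np.asarray(f['dist']),M,np.asarray(f['eye'])
def ray(f,px,z):
    K,d,M,e=cam(f)
    u=cv2.undistortPoints(np.array(px,float).reshape(-1,1,2),K,d).reshape(-1,2)
    v=np.c_[u,np.ones(len(u))]@M.T
    return e+v*((z-e[2])/v[:,2])[:,None]
def proj(f,P):
    K,d,M,e=cam(f); P=np.asarray(P,float).reshape(-1,3)
    return cv2.projectPoints((P-e)@M,np.zeros(3),np.zeros(3),K,d)[0].reshape(-1,2)
E
python3 - <<'E'
from h import *
import cv2
f=robot.grab_frame('top');g=robot.grab_frame('scene')
np.set_printoptions(precision=4,suppress=True)
print('test base',ray(f,[[311,358]],0))
im=f['image']
hsv=cv2.cvtColor(im,cv2.COLOR_BGR2HSV)
m=((hsv[...,2]>150)&(hsv[...,1]<50)).astype(np.uint8)*255
for c in cv2.findContours(m,cv2.RETR_EXTERNAL,cv2.CHAIN_APPROX_NONE)[0]:
    if cv2.contourArea(c)>40:
        x,y,w,h=cv2.boundingRect(c)
        if 100<x<520 and 90<y<320: 
            e=cv2.fitEllipse(cv2.convexHull(c)) if len(cv2.convexHull(c))>4 else None
            print((x,y,w,h),e, ray(f,[e[0]],0.012) if e else '')
cv2.imwrite('pics/crop.png',cv2.resize(im[140:300,110:320],None,fx=3.5,fy=3.5,interpolation=cv2.INTER_CUBIC))
i2=g['image']
cv2.imwrite('pics/crop2.png',cv2.resize(i2[150:320,320:560],None,fx=3.3,fy=3.3,interpolation=cv2.INTER_CUBIC))
E
```

```text
test base [[-0.0004  0.0037  0.    ]]
(113, 287, 24, 23) ((128.83856201171875, 302.2992858886719), (3.7278990745544434, 48.474937438964844), 134.98989868164062) [[0.1931 0.6374 0.012 ]]
(234, 270, 13, 12) ((240.484375, 275.5390319824219), (12.261856079101562, 13.02294635772705), 87.9577407836914) [[0.2837 0.245  0.012 ]]
(166, 262, 15, 16) ((173.11898803710938, 269.18231201171875), (14.89151382446289, 15.811080932617188), 14.240560531616211) [[0.3073 0.4828 0.012 ]]
(128, 260, 34, 34) ((136.625732421875, 281.03375244140625), (26.32915687561035, 65.30908203125), 130.52296447753906) [[0.2665 0.6123 0.012 ]]
(280, 240, 31, 32) ((294.65704345703125, 255.16725158691406), (30.888755798339844, 31.746017456054688), 179.67381286621094) [[0.3516 0.0558 0.012 ]]
(403, 222, 39, 52) ((423.56060791015625, 246.4157257080078), (39.8419075012207, 62.2382698059082), 169.2722930908203) [[ 0.3737 -0.4022  0.012 ]]
(256, 192, 31, 31) ((270.8973693847656, 207.33558654785156), (30.252513885498047, 30.729598999023438), 19.256242752075195) [[0.5218 0.1393 0.012 ]]
(132, 188, 77, 53) ((172.23556518554688, 225
[... 286 characters left out ...]
, 200.14366149902344), (7.535801410675049, 85.88143157958984), 0.7134841084480286) [[0.5505 0.3442 0.012 ]]
(313, 152, 30, 30) ((327.7265930175781, 166.31861877441406), (29.014856338500977, 29.86140251159668), 106.60767364501953) [[ 0.6696 -0.0667  0.012 ]]
(404, 142, 37, 6) ((421.5784912109375, 145.08621215820312), (6.340158462524414, 43.76347351074219), 90.42963409423828) [[ 0.7473 -0.4182  0.012 ]]
(278, 129, 30, 28) ((292.62042236328125, 142.37071228027344), (28.170942306518555, 29.480775833129883), 82.1880874633789) [[0.7617 0.0605 0.012 ]]
(318, 122, 44, 16) ((340.15093994140625, 129.47776794433594), (9.337654113769531, 54.24626922607422), 78.37548065185547) [[ 0.8097 -0.1159  0.012 ]]
```

View pics/crop.png

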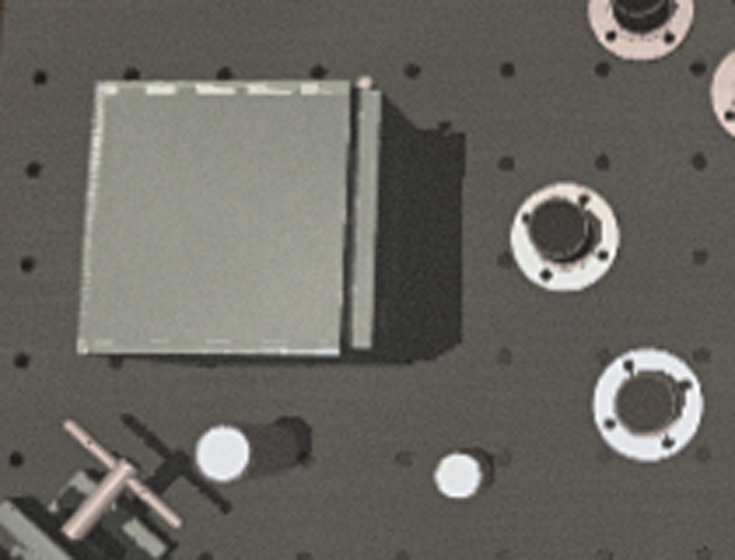

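View pics/crop2.png

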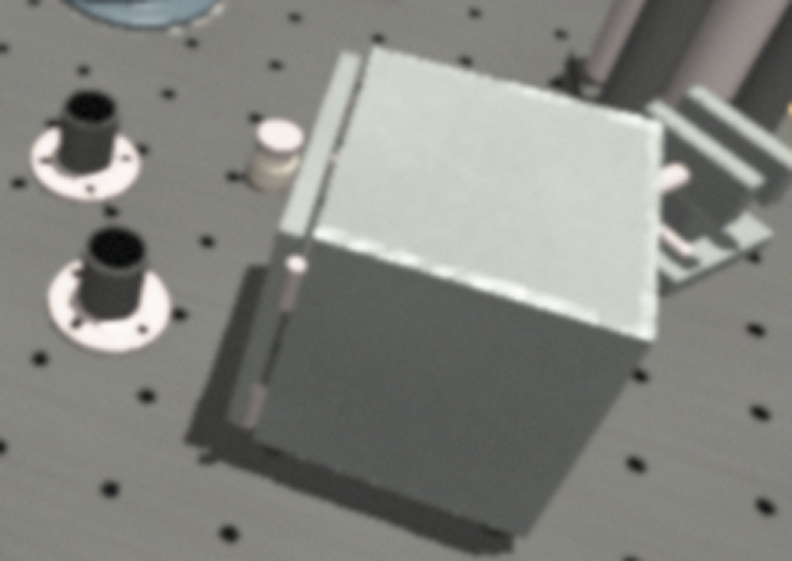

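```bash
python3 - <<'E'
from h import *
np.set_printoptions(precision=4,suppress=True)
f=robot.grab_frame('top')
c=lambda a:(np.array(a,float)+.5)/3.5+[110,140]-.5
P=ray(f,c([(80,353),(340,354),(350,82),(97,82)]),.27);print(P)
D=ray(f,c([(352,348),(372,348),(381,91),(359,91)]),.262);print(D)
Ctr=P.mean(0);print('ctr',Ctr)
# frame: cupboard +y axis = along free edge dir ; -x front
ax=((P[0]-P[1])+(P[3]-P[2]));yaw=np.arctan2(ax[1],ax[0]);print('yaw x axis',np.degrees(yaw),np.linalg.norm(P[0]-P[1]),np.linalg.norm(P[0]-P[3]))
ay=((P[0]-P[3])+(P[1]-P[2]));print(np.degrees(np.arctan2(ay[1],ay[0]))+90, 'door dir',np.degrees(np.arctan2(*( (D[0]-D[3])[[1,0]])))+90)
print('scan',ray(f,[[173.1,269.2]],.15),'jar',ray(f,[[240.5,275.5]],.06), 'hinge pin',ray(f,c([(364,83)]),.255))
X=np.array([np.cos(yaw),np.sin(yaw),0]);Y=np.array([-X[1],X[0],0])
C=Ctr*[1,1,0]
for n,(a,b,z) in dict(hinge=(-.116,-.11,0),mark=(-.134,.08,.222),edge=(-.125,.11,.262)).items(): print(n,C+a*X+b*Y+[0,0,z])
h=C-.116*X-.11*Y;s=np.array([.5218,.1393,0]);print('stub dist',np.linalg.norm(s-h),(s-C)@X,(s-C)@Y)
# check in scene
g=robot.grab_frame('scene')
pts=[C+a*X+b*Y+[0,0,.27] for a,b in((-.11,-.115),(.11,-.115),(.11,.115),(-.11,.115))]
print(proj(g,pts))
E
```

```text
[[0.395  0.5153 0.27  ]
 [0.3925 0.2975 0.27  ]
 [0.6214 0.2959 0.27  ]
 [0.6251 0.5147 0.27  ]]
[[0.3978 0.2898 0.262 ]
 [0.3976 0.2732 0.262 ]
 [0.6151 0.2712 0.262 ]
 [0.6154 0.29   0.262 ]]
ctr [0.5085 0.4058 0.27  ]
yaw x axis 89.18796088372149 0.21778612104067724 0.2301083500335286
269.72229922724074 door dir -89.93257352283985
scan [[0.3102 0.4346 0.15  ]] jar [[0.2856 0.2365 0.06  ]] hinge pin [[0.6242 0.2877 0.255 ]]
hinge [0.6168 0.2883 0.    ]
mark [0.4266 0.273  0.222 ]
edge [0.3967 0.2824 0.262 ]
stub dist 0.17672212402228873 -0.266317600456391 -0.01707353384540004
[[414.5431 221.173 ]
 [518.1297 253.3863]
 [520.9582 186.9778]
 [433.3292 163.8519]]
```

```bash
cat >> h.py <<'E'
def units(tgt, yaw_quat=None, s=None):
    s=s or robot.read_state(); M=R.from_quat(s['orientation'])
    d=M.inv().apply(np.asarray(tgt)-s['ee_pos'])/.15
    r=np.zeros(3) if yaw_quat is None else (M.inv()*yaw_quat).as_rotvec()/np.pi
    return np.round(d,3),np.round(r,4)
def down(az): # tool y azimuth (deg), z down
    a=np.radians(az);y=np.array([np.cos(a),np.sin(a),0]);z=np.array([0,0,-1.]);x=np.cross(y,z)
    return R.from_matrix(np.c_[x,y,z])
E
python3 - <<'E'
from h import *
print(units([.30,-.50,.42],down(0)),units([.33,-.48,.42],down(0)))
E
```

```text
(array([ 1.028, -0.751, -0.104]), array([-2.000e-04, -1.000e-04, -4.132e-01])) (array([ 1.256, -0.825, -0.104]), array([-2.000e-04, -1.000e-04, -4.132e-01]))
```

Request:
move_arm:
  motion: "0.33 -0.25 -0.03 0 0 -0.05 -0.06; 0.66 -0.5 -0.06 0 0 -0.1 -0.06; 1 -0.75 -0.1 0 0 -0.15 -0.06; 1 -1 -0.1 0 0 -0.2 -0.06; 1 -1 -0.1 0 0 -0.25 -0.06; 1 -1 -0.1 0 0 -0.3 -0.06; 1 -1 -0.1 0 0 -0.35 -0.06; 1 -1 -0.1 0 0 -0.39 -0.06; 1 -1 -0.1 0 0 -0.413 -0.06"

```text
t: 1.2
ee_pos: [0.2859, -0.4651, 0.4199]
orientation: [0.706, 0.709, -0.0, 0.0]
contact_force: [0.3, -0.4, -0.4]
finger_gap: 0.0403
```

```bash
python3 - <<'E'
from h import *
s=robot.read_state();print(s['ee_pos'],s['qpos'],s['finger_gap'],units([.522,.205,.42],down(0)))
E
```

```text
[ 0.28586379 -0.46506061  0.41985635] [ 1.23540718  0.2679487  -0.35573564  1.80764394  0.10469039  1.08404815
  0.84671089] 0.04029461216471916 (array([ 4.460e+00,  1.594e+00, -2.000e-03]), array([0.    , 0.0001, 0.0014]))
```

Request:
move_arm:
  motion: "0.33 0.25 0 0 0 0 -0.06; 0.66 0.5 0 0 0 0 -0.06; 1 0.75 0 0 0 0 -0.06; 1 0.75 0 0 0 0 -0.06"

```text
t: 1.6
ee_pos: [0.4001, -0.3123, 0.4201]
orientation: [0.706, 0.708, 0.0, 0.0]
contact_force: [1.5, 0.2, 0.4]
finger_gap: 0.0403
```

Request:
move_arm:
  motion: "0.33 0.2 0 0 0 0 -0.06; 0.66 0.4 0 0 0 0 -0.06; 1 0.6 0 0 0 0 -0.06; 1 0.6 0 0 0 0 -0.06"

```text
t: 2.0
ee_pos: [0.4902, -0.1606, 0.4203]
orientation: [0.705, 0.709, 0.001, 0.0]
contact_force: [-0.5, -0.4, 0.1]
finger_gap: 0.0401
```

Request:
move_arm:
  motion: "0.33 0.08 0 0 0 0 -0.06; 0.66 0.16 0 0 0 0 -0.06; 1 0.25 0 0 0 0 -0.06; 1 0.25 0 0 0 0 -0.06"

```text
t: 2.4
ee_pos: [0.5266, -0.0079, 0.4206]
orientation: [0.703, 0.711, 0.002, -0.001]
contact_force: [-0.9, 0.9, -0.7]
finger_gap: 0.0402
```

```bash
python3 - <<'E'
from h import *
s=robot.read_state();print(s['t'],s['ee_pos'],s['qpos'],s['finger_gap'],units([.522,.205,.42],down(0)))
E
```

```text
2.4 [ 0.52658704 -0.00789863  0.42056346] [ 0.47710587  0.2755611  -0.65141974  1.83617446  0.18337068  1.08834909
 -0.23025651] 0.040187298437252876 (array([ 1.42 , -0.015,  0.009]), array([ 0.0007, -0.0012,  0.0035]))
```

Request:
move_arm:
  motion: "0.33 0 0 0 0 0 -0.06; 0.66 0 0 0 0 0 -0.06; 1 -0.02 0 0 0 0 -0.06; 1 -0.02 0 0 0 0 -0.06"

```text
t: 2.8
ee_pos: [0.5213, 0.1422, 0.4206]
orientation: [0.703, 0.711, 0.002, -0.001]
contact_force: [-0.1, -0.1, 0.0]
finger_gap: 0.0403
```

Request:
move_arm:
  motion: "0.2 0 0 0 0 0 -0.06; 0.4 0 0 0 0 0 -0.06; 0.4 0 0 0 0 0 -0.06; 0.4 0 0 0 0 0 -0.06"

```text
t: 3.2
ee_pos: [0.5233, 0.1944, 0.4195]
orientation: [0.707, 0.707, -0.0, 0.0]
contact_force: [0.2, -0.3, -0.3]
finger_gap: 0.0402
```

```bash
python3 - <<'E'
from h import *
s=robot.read_state();print(s['t'],s['ee_pos'],s['qpos'],s['finger_gap'],units([.522,.205,.213],down(0)))
for n in('scene','top'): cv2.imwrite(f'pics/{n}1.png',robot.grab_frame(n)['image'])
cv2.imwrite('pics/c1.png',np.hstack([cv2.imread('pics/scene1.png')[50:350,250:600],cv2.imread('pics/top1.png')[100:400,100:450]]))
E
```

```text
3.2 [0.52332652 0.19440006 0.4195452 ] [ 0.13134355  0.34794057 -0.7133453   1.76578495  0.25096332  1.12129973
 -0.66245738] 0.040210009950855004 (array([ 0.072, -0.009,  1.377]), array([-0.0001,  0.0003,  0.0001]))
```

View pics/c1.png

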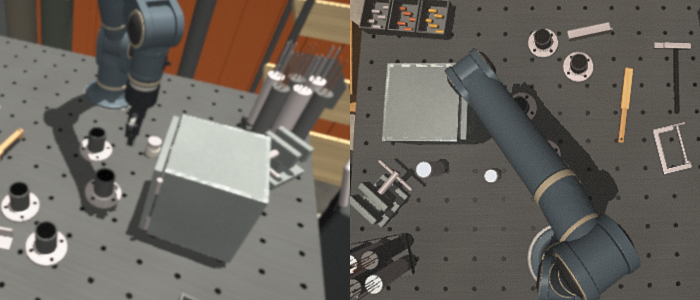

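```bash
python3 - <<'E'
from h import *
np.set_printoptions(precision=1,suppress=True)
for n,o in(('scene',(250,50)),('top',(100,100))):
    f=robot.grab_frame(n)
    print(n,[(z,(proj(f,[[.523,.194,z]])[0]-o+([350,0] if n=='top' else 0)).round()) for z in(.24,.42,.5,.6,.7)])
i=cv2.imread('pics/scene1.png')[40:240,300:550];cv2.imwrite('pics/c2.png',cv2.resize(i,None,fx=3,fy=3))
E
```

```text
scene [(0.24, array([131., 142.])), (0.42, array([143.,  83.])), (0.5, array([149.,  50.])), (0.6, array([159.,   3.])), (0.7, array([170., -54.]))]
top [(0.24, array([495.,  97.])), (0.42, array([483.,  86.])), (0.5, array([477.,  79.])), (0.6, array([467.,  69.])), (0.7, array([454.,  57.]))]
```

View pics/c2.png

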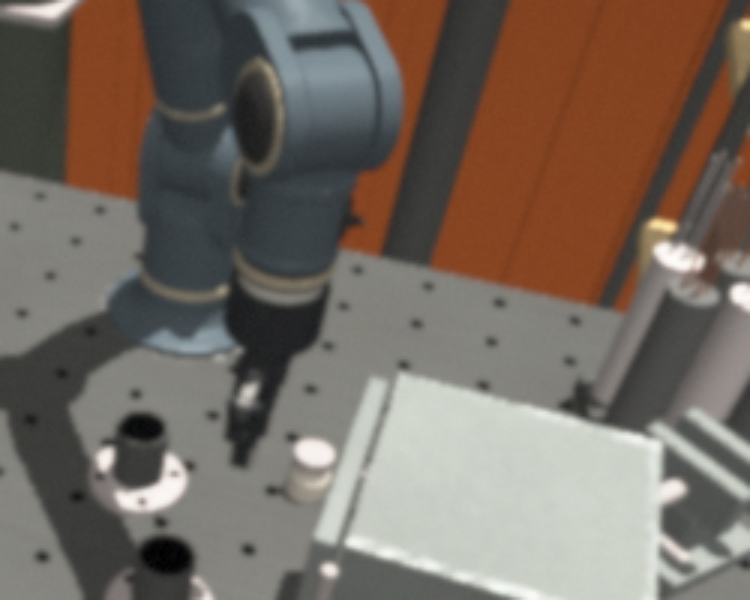

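Request:
move_arm:
  motion: "0.07 -0.01 0.3 0 0 0 -0.06; 0.07 -0.01 0.6 0 0 0 -0.06; 0.07 -0.01 0.8 0 0 0 -0.06; 0.07 -0.01 1 0 0 0 -0.06"

```text
t: 3.8
ee_pos: [0.5219, 0.2039, 0.2681]
orientation: [0.708, 0.706, -0.0, 0.0]
contact_force: [0.2, -0.8, 0.3]
finger_gap: 0.04
```

Request:
move_arm:
  motion: "0 0 0.15 0 0 0 -0.06; 0 0 0.3 0 0 0 -0.06; 0 0 0.43 0 0 0 -0.06; 0 0 0.43 0 0 0 -0.06"

```text
t: 4.2
ee_pos: [0.5212, 0.2035, 0.2028]
orientation: [0.708, 0.706, -0.003, -0.001]
contact_force: [0.4, -0.8, 0.1]
finger_gap: 0.0403
```

```bash
python3 - <<'E'
from h import *
s=robot.read_state();print(s['t'],s['ee_pos'],s['qpos'],s['finger_gap'],s['contact_force'])
i=robot.grab_frame('scene')['image'][40:240,300:550];cv2.imwrite('pics/c3.png',cv2.resize(i,None,fx=3,fy=3))
E
```

```text
4.2 [0.52124456 0.20347587 0.20282611] [-0.0161559   0.61302792 -0.57230317  1.94884484  0.48892242  0.72563562
 -0.88367498] 0.04026803314594477 [ 0.4055024  -0.76685269  0.10985408]
```

View pics/c3.png

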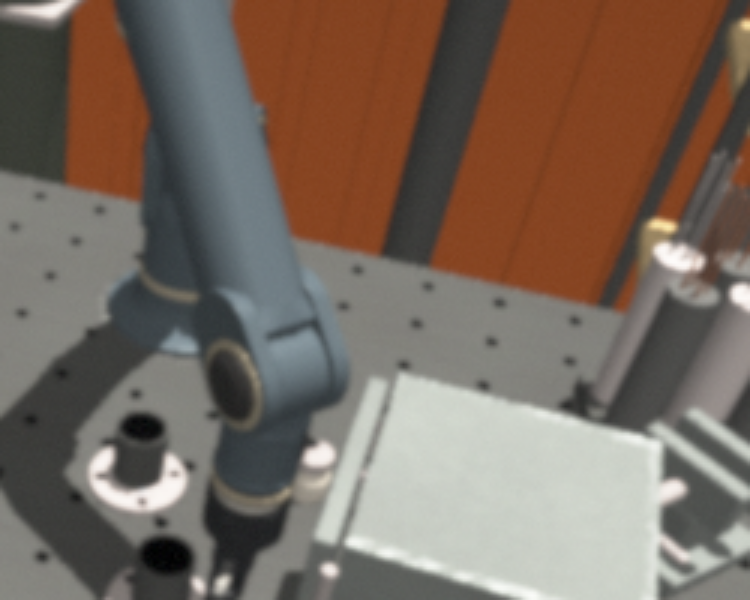

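Request:
move_arm:
  motion: "-0.08 0 0 0 0 0 -0.06; -0.14 0 0 0 0 0 -0.06; -0.2 0 0 0 0 0 -0.06; -0.26 0 0 0 0 0 -0.06; -0.32 0 0 0 0 0 -0.06; -0.38 0 0 0 0 0 -0.06; -0.44 0 0 0 0 0 -0.06; -0.5 0 0 0 0 0 -0.06; -0.56 0 0 0 0 0 -0.06; -0.62 0 0 0 0 0 -0.06"

```text
t: 5.25
ee_pos: [0.522, 0.1132, 0.2061]
orientation: [0.707, 0.707, 0.002, -0.0]
contact_force: [0.0, 5.6, 0.1]
finger_gap: 0.0402
```

```bash
cat > look.py <<'E'
from h import *
import sys
s=robot.read_state();print(s['t'],s['ee_pos'].round(4),s['qpos'].round(3),s['finger_gap'],s['contact_force'])
a=robot.grab_frame('scene')['image'];b=robot.grab_frame('top')['image']
cv2.imwrite('pics/'+sys.argv[1]+'.png',np.hstack([cv2.resize(a[50:330,280:550],None,fx=1.48,fy=1.48),cv2.resize(b[120:320,120:390],None,fx=1.48,fy=1.48)[:414]] if 0 else [cv2.resize(a[50:330,280:550],(400,414)),cv2.resize(b[110:380,130:390],(399,414))]))
E
python3 look.py d1
```

```text
5.25 [0.522  0.1132 0.2061] [ 0.157  0.577 -0.582  2.009  0.487  0.69  -0.732] 0.0401679091985194 [0.01451684 5.60130861 0.12097187]
```

View pics/d1.png

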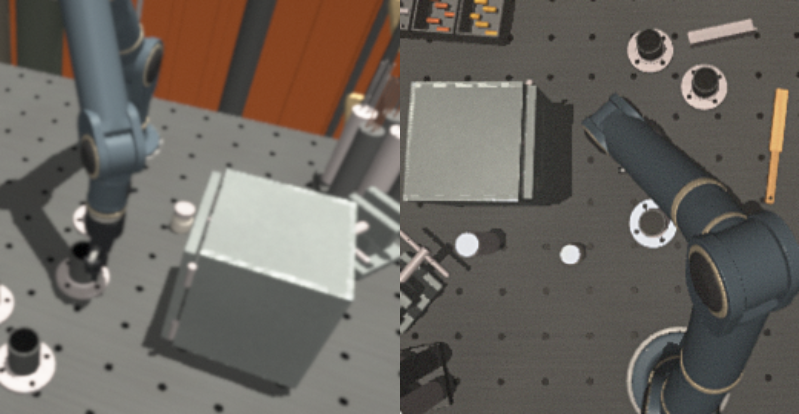

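Request:
move_arm:
  motion: "-0.07 0 0 0 0 0 -0.06; -0.14 0 0 0 0 0 -0.06; -0.21 0 0 0 0 0 -0.06; -0.28 0 0 0 0 0 -0.06; -0.35 0 0 0 0 0 -0.06; -0.42 0 0 0 0 0 -0.06; -0.49 0 0 0 0 0 -0.06; -0.56 0 0 0 0 0 -0.06; -0.62 0 0 0 0 0 -0.06; -0.68 0 0 0 0 0 -0.06"

```text
t: 6.35
ee_pos: [0.5218, 0.0115, 0.2059]
orientation: [0.707, 0.708, 0.002, -0.0]
contact_force: [0.1, 5.9, 1.4]
finger_gap: 0.0405
```

Request:
move_arm:
  motion: "0.1 0 0 0 0 0 -0.06; 0.2 0 0 0 0 0 -0.06; 0.2 0 -0.3 0 0 0 -0.06; 0.2 0 -0.6 0 0 0 -0.06; 0.2 0 -1 0 0 0 -0.5; 0.2 0 -1 0 0 0 -1"

```text
t: 6.95
ee_pos: [0.5229, 0.0431, 0.3608]
orientation: [0.706, 0.708, 0.004, 0.003]
contact_force: [1.6, 0.7, -0.3]
finger_gap: 0.0122
```

```bash
python3 look.py d2
```

```text
6.95 [0.5229 0.0431 0.3608] [ 0.423  0.356 -0.724  1.91   0.286  0.97  -0.429] 0.01217676020029726 [ 1.58576881  0.73143818 -0.33890507]
```

View pics/d2.png

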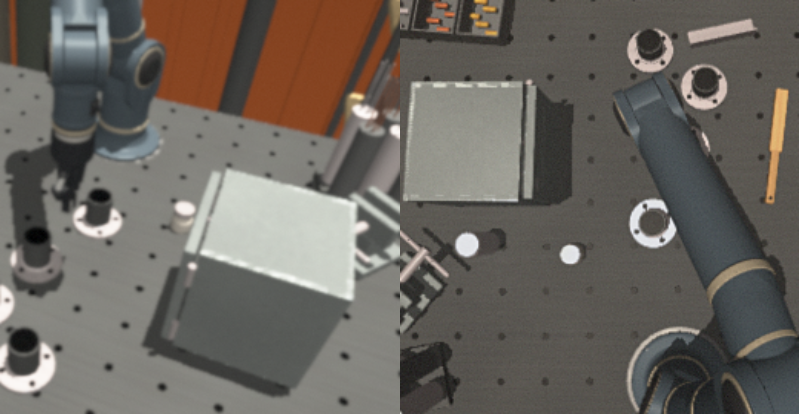

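Request:
move_arm:
  motion: "0.25 -0.2 -0.16 0 0 0 -1; 0.5 -0.4 -0.16 0 0 0 -1; 0.75 -0.64 -0.16 0 0 0 -1; 1 -0.64 -0.16 0 0 0 -1; 1 -0.64 -0.16 0 0 0 -1; 1 -0.64 -0.16 0 0 0 -1"

```text
t: 7.65
ee_pos: [0.4249, 0.191, 0.3776]
orientation: [0.706, 0.708, -0.001, -0.001]
contact_force: [0.6, -0.1, -0.0]
finger_gap: 0.0001
```

```bash
python3 look.py d3; python3 -c "
from h import *
print(units([.427,.25,.385],down(0)), ray(robot.grab_frame('scene'),[[305,227]],.012))"
```

```text
7.65 [0.4249 0.191  0.3776] [ 0.211  0.251 -0.833  2.006  0.222  0.979 -0.729] 5.933532950595488e-05 [ 0.58785431 -0.13520397 -0.00851292]
(array([ 0.404,  0.007, -0.049]), array([-0.0009,  0.0004, -0.0005])) [[ 0.52805949 -0.01870417  0.012     ]]
```

View pics/d3.png

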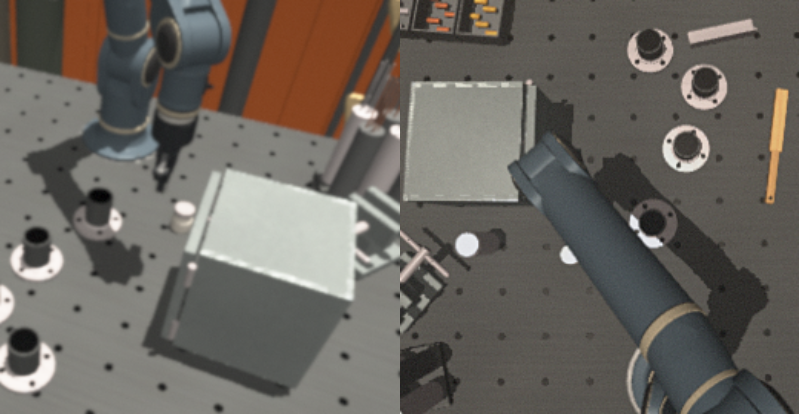

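Request:
move_arm:
  motion: "0.2 0 -0.05 0 0 0 -1; 0.37 0 -0.05 0 0 0 -1; 0.42 0 -0.05 0 0 0 -1; 0.44 0 -0.05 0 0 0 -1; 0.45 0 -0.05 0 0 0 -1; 0.45 0 -0.05 0 0 0 -1"

```text
t: 8.4
ee_pos: [0.4261, 0.2567, 0.3863]
orientation: [0.708, 0.706, -0.001, 0.0]
contact_force: [0.3, -0.9, 0.7]
finger_gap: -0.0003
```

Request:
move_arm:
  motion: "0.02 0 0 0 0 0 -1; 0.04 0 0 0 0 0 -1; 0.06 0 0 0 0 0 -1"

```text
t: 8.7
ee_pos: [0.4261, 0.2642, 0.3862]
orientation: [0.708, 0.706, -0.003, 0.002]
contact_force: [-1.6, -13.8, 4.7]
finger_gap: -0.0004
```

Request:
move_arm:
  motion: "-0.25 0 0 0 0 0 -1; -0.5 0 0 0 0 0 -1; -0.8 0 0 0 0 0 -1; -1 0 0 0 0 0 -1; -1 0 0 0 0 0 -1; -1 0 0 0 0 0 -1"

```text
t: 9.3
ee_pos: [0.4259, 0.1165, 0.387]
orientation: [0.708, 0.706, 0.0, 0.0]
contact_force: [-0.7, 0.8, -0.1]
finger_gap: 0.0003
```

```bash
python3 look.py d4; python3 - <<'E'
from h import *
f=robot.grab_frame('top');cv2.imwrite('pics/c4.png',cv2.resize(f['image'][140:300,130:330],None,fx=3.5,fy=3.5,interpolation=cv2.INTER_CUBIC))
E
```

```text
9.3 [0.4259 0.1165 0.387 ] [ 0.381  0.183 -0.82   2.045  0.161  0.976 -0.523] 0.0003027207363367749 [-0.71285402  0.81431226 -0.08873734]
```

View pics/d4.png

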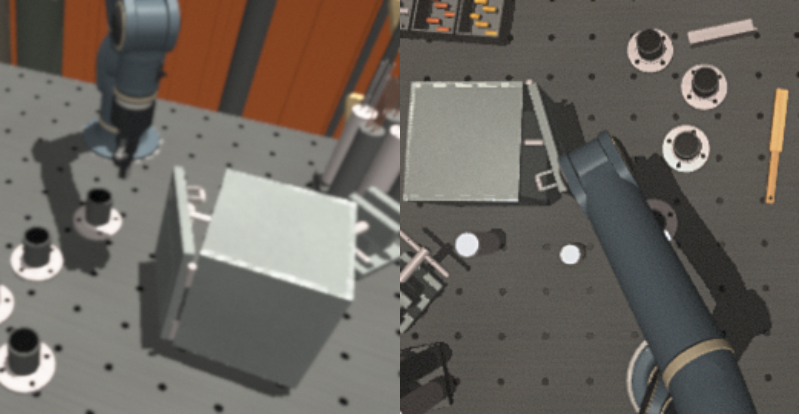

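View pics/c4.png

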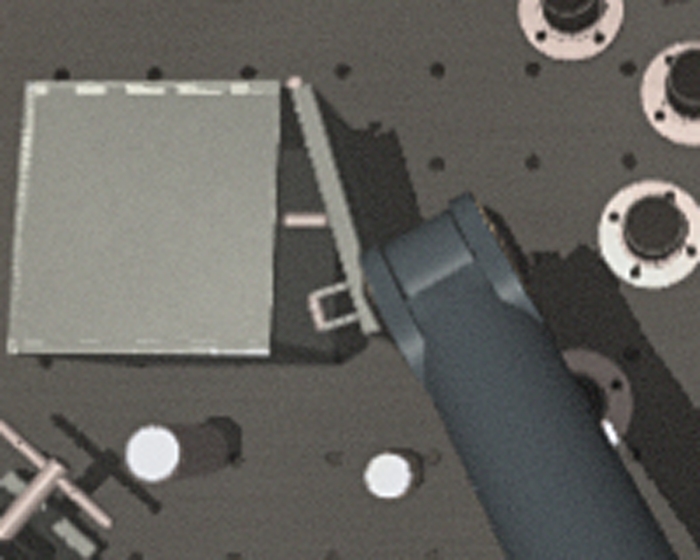

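Request:
move_arm:
  motion: "0 0 -0.3 0 0 0 -1; 0 0 -0.6 0 0 0 -1; 0.25 -0.03 -0.6 0 0 0 -1; 0.5 -0.06 -0.6 0 0 0 -1; 0.75 -0.06 -0.6 0 0 0 -1; 0.96 -0.06 -0.6 0 0 0 -1; 0.96 -0.06 -0.6 0 0 0 -1; 0.96 -0.06 -0.6 0 0 0 -1"

```text
t: 10.25
ee_pos: [0.4162, 0.2621, 0.4765]
orientation: [0.706, 0.708, -0.0, -0.0]
contact_force: [0.0, 0.0, 0.6]
finger_gap: 0.0001
```

```bash
python3 look.py d5; python3 -c "
from h import *
print(units([.415,.26,.388],down(0)))"
```

```text
10.25 [0.4162 0.2621 0.4765] [ 0.171  0.21  -0.938  1.819  0.18   1.203 -0.818] 6.909577638209712e-05 [0.0057928  0.00865727 0.62492716]
(array([-0.002, -0.012,  0.589]), array([-0.0001,  0.0002, -0.0002]))
```

View pics/d5.png

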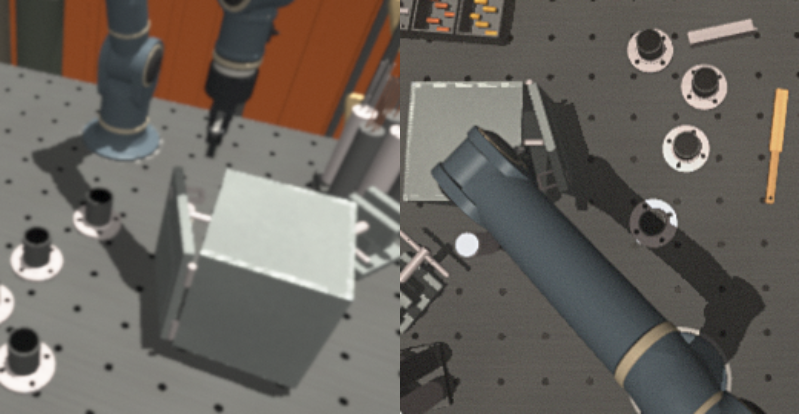

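Request:
move_arm:
  motion: "0 0 0.2 0 0 0 -1; 0 0 0.4 0 0 0 -1; 0 0 0.52 0 0 0 -1; 0 0 0.59 0 0 0 -1; 0 0 0.59 0 0 0 -1"

```text
t: 10.85
ee_pos: [0.4151, 0.2685, 0.4003]
orientation: [0.706, 0.708, 0.006, -0.001]
contact_force: [-24.5, -3.4, 71.7]
finger_gap: -0.0001
```

```bash
python3 - <<'E'
from h import *
s=robot.read_state();print(s['t'],s['ee_pos'],s['contact_force'])
np.set_printoptions(precision=3,suppress=True)
p0=s['ee_pos']
for t in np.arange(.35,1.66,.1):
    c,n=np.cos(t),np.sin(t); o=.0145*n+.011*c
    P=np.array([.617-.195*c-o*n,.288-.195*n+o*c,.388]);print(round(t,2),P,units(P)[0])
E
```

```text
10.85 [0.4151001  0.26848149 0.40030351] [-24.5473057   -3.4308919   71.73620284]
0.35 [0.429 0.236 0.388] [-0.221  0.089  0.08 ]
0.45 [0.434 0.218 0.388] [-0.339  0.127  0.079]
0.55 [0.442 0.201 0.388] [-0.454  0.177  0.078]
0.65 [0.451 0.184 0.388] [-0.565  0.239  0.078]
0.75 [0.462 0.168 0.388] [-0.67   0.312  0.077]
0.85 [0.475 0.153 0.388] [-0.768  0.395  0.077]
0.95 [0.489 0.14  0.388] [-0.858  0.489  0.076]
1.05 [0.504 0.128 0.388] [-0.94   0.593  0.076]
1.15 [0.521 0.117 0.388] [-1.01   0.705  0.076]
1.25 [0.539 0.108 0.388] [-1.07   0.825  0.076]
1.35 [0.558 0.101 0.388] [-1.117  0.951  0.077]
1.45 [0.578 0.096 0.388] [-1.151  1.083  0.077]
1.55 [0.598 0.093 0.388] [-1.171  1.218  0.078]
1.65 [0.619 0.093 0.388] [-1.176  1.356  0.079]
```

Request:
move_arm:
  motion: "0 0 -0.1 0 0 0 -1; 0 0 -0.1 0 0 0 -1"

```text
t: 11.05
ee_pos: [0.4173, 0.2609, 0.4059]
orientation: [0.708, 0.706, 0.002, 0.002]
contact_force: [0.4, -0.7, 0.1]
finger_gap: 0.0
```

```bash
python3 look.py d6;python3 - <<'E'
from h import *
i=robot.grab_frame('scene')['image'][130:270,370:550];cv2.imwrite('pics/c6.png',cv2.resize(i,None,fx=4,fy=4,interpolation=cv2.INTER_CUBIC))
E
```

```text
11.05 [0.4173 0.2609 0.4059] [ 0.127  0.284 -0.913  1.918  0.261  1.057 -0.898] 2.106747850439941e-05 [ 0.38251861 -0.71123028  0.05902153]
```

View pics/d6.png

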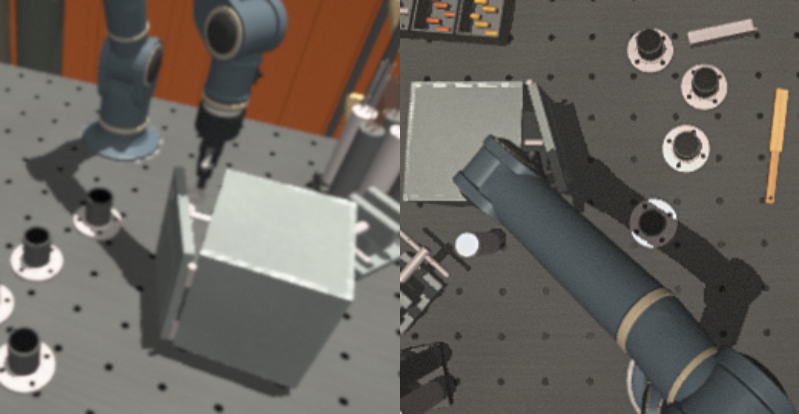

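View pics/c6.png

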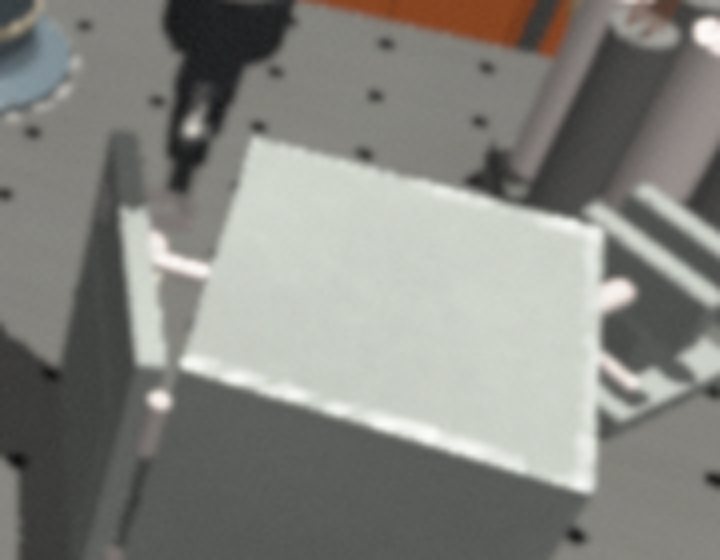

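Request:
move_arm:
  motion: "-0.08 0.04 -0.04 0 0 0 -1; -0.17 0.08 -0.04 0 0 0 -1; -0.23 0.09 -0.04 0 0 0 -1; -0.29 0.11 -0.04 0 0 0 -1; -0.35 0.14 -0.04 0 0 0 -1; -0.4 0.165 -0.04 0 0 0 -1; -0.46 0.195 -0.04 0 0 0 -1; -0.51 0.225 -0.04 0 0 0 -1; -0.57 0.26 -0.04 0 0 0 -1; -0.62 0.3 -0.04 0 0 0 -1"

```text
t: 12.2
ee_pos: [0.4622, 0.167, 0.4093]
orientation: [0.707, 0.707, 0.0, 0.0]
contact_force: [-0.4, 1.9, 0.1]
finger_gap: -0.0003
```

```bash
python3 look.py d7; python3 - <<'E'
from h import *
np.set_printoptions(precision=3,suppress=True)
for t in np.arange(.75,1.66,.1):
    c,n=np.cos(t),np.sin(t); o=.0145*n+.011*c
    P=np.array([.617-.195*c-o*n,.288-.195*n+o*c,.41]);print(round(t,2),P,units(P)[0])
E
```

```text
12.2 [0.4622 0.167  0.4093] [ 0.314  0.27  -0.878  1.915  0.237  1.063 -0.663] -0.0002555247099883333 [-0.43557402  1.86459806  0.12840335]
0.75 [0.462 0.168 0.41 ] [ 0.014 -0.005 -0.007]
0.85 [0.475 0.153 0.41 ] [-0.084  0.079 -0.006]
0.95 [0.489 0.14  0.41 ] [-0.173  0.173 -0.006]
1.05 [0.504 0.128 0.41 ] [-0.254  0.277 -0.006]
1.15 [0.521 0.117 0.41 ] [-0.324  0.39  -0.006]
1.25 [0.539 0.108 0.41 ] [-0.383  0.51  -0.006]
1.35 [0.558 0.101 0.41 ] [-0.429  0.637 -0.006]
1.45 [0.578 0.096 0.41 ] [-0.462  0.768 -0.006]
1.55 [0.598 0.093 0.41 ] [-0.482  0.904 -0.006]
1.65 [0.619 0.093 0.41 ] [-0.487  1.042 -0.006]
```

View pics/d7.png

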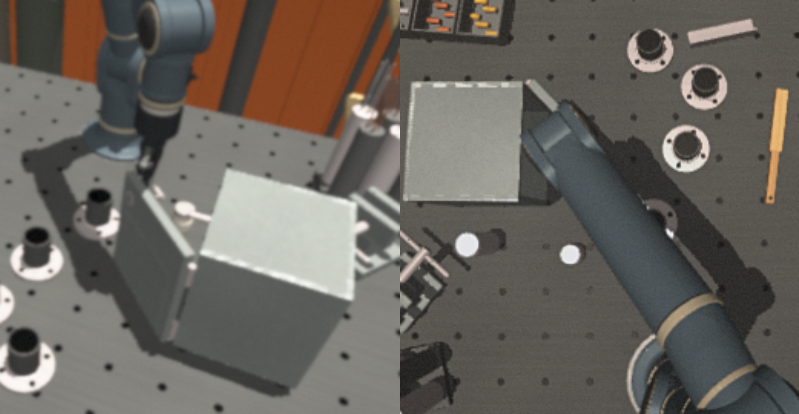

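Request:
move_arm:
  motion: "-0.08 0.08 0 0 0 0 -1; -0.17 0.17 0 0 0 0 -1; -0.25 0.28 0 0 0 0 -1; -0.32 0.39 0 0 0 0 -1; -0.38 0.51 0 0 0 0 -1; -0.43 0.63 0 0 0 0 -1; -0.45 0.7 0 0 0 0 -1; -0.46 0.77 0 0 0 0 -1; -0.475 0.83 0 0 0 0 -1; -0.48 0.88 0 0 0 0 -1"

```text
t: 13.3
ee_pos: [0.5942, 0.0957, 0.409]
orientation: [0.707, 0.707, -0.0, -0.0]
contact_force: [-0.9, 0.5, -0.5]
finger_gap: 0.0001
```

```bash
python3 look.py d8
```

```text
13.3 [0.5942 0.0957 0.409 ] [ 0.343  0.456 -0.784  1.677  0.347  1.155 -0.532] 0.0001303502268344206 [-0.9393169   0.48607552 -0.45365253]
```

View pics/d8.png

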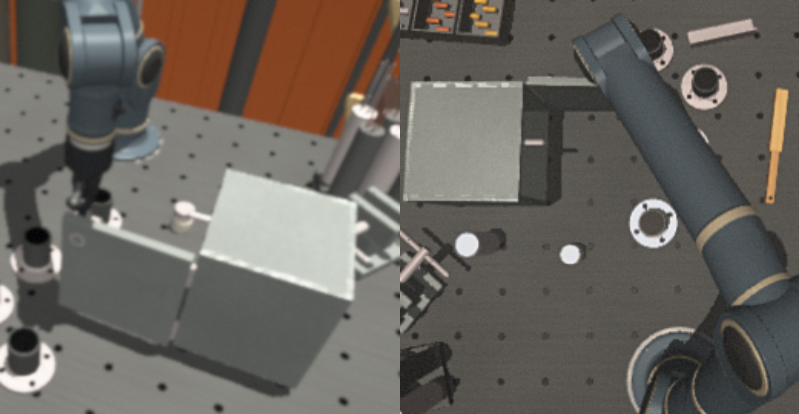

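Request:
move_arm:
  motion: "0 -0.2 0 0 0 0 -1; 0 -0.4 0 0 0 0 -1; 0 -0.5 -0.3 0 0 0 -1; -0.3 -0.6 -0.6 0 0 0 -1; -0.6 -0.6 -0.6 0 0 0 -1; -0.9 -0.6 -0.6 0 0 0 -1; -0.9 -0.6 -0.6 0 0 0 -1; -0.9 -0.6 -0.6 0 0 0 -1; -0.9 -0.6 -0.6 0 0 0 -1"

```text
t: 14.3
ee_pos: [0.5034, -0.0377, 0.4993]
orientation: [0.706, 0.708, 0.0, -0.0]
contact_force: [-0.4, 0.3, -0.0]
finger_gap: -0.0
```

```bash
python3 look.py d9; python3 - <<'E'
from h import *
g=robot.grab_frame('scene');i=g['image'][120:330,250:520]
cv2.imwrite('pics/c9.png',cv2.resize(i,None,fx=2.8,fy=2.8,interpolation=cv2.INTER_CUBIC))
E
```

```text
14.3 [ 0.5034 -0.0377  0.4993] [ 0.695  0.191 -0.807  1.763  0.145  1.248 -0.146] -1.3380078186653807e-05 [-0.39448983  0.27526616 -0.01921542]
```

View pics/d9.png

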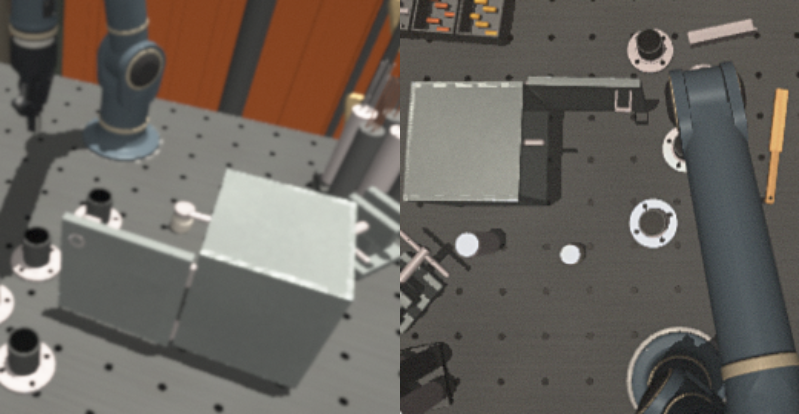

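View pics/c9.png

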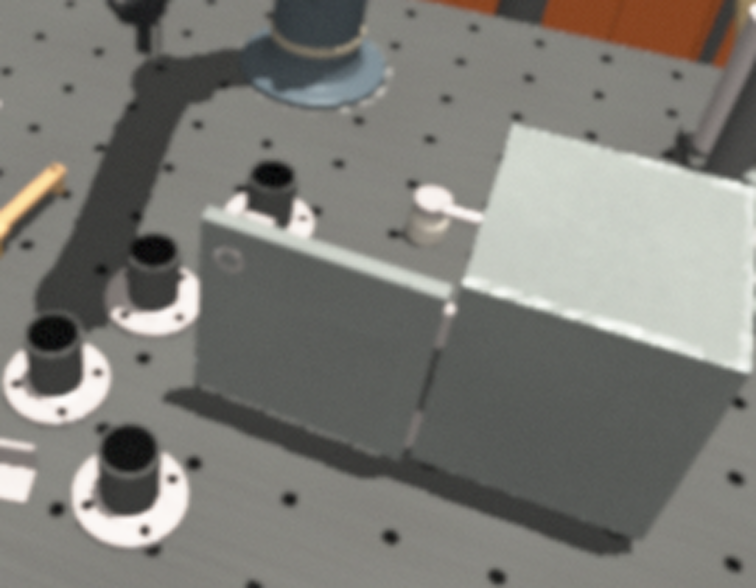

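```bash
python3 - <<'E'
from h import *
f=robot.grab_frame('top')
c=lambda x,y:(130+(x-400)*260/399,110+y*270/414)
A=ray(f,[c(528,80),c(639,81)],.262);d=A[1]-A[0];print('door angle',np.arctan2(-d[1],-d[0]))
g=robot.grab_frame('scene');P=ray(g,[(250+153/2.8,120+299/2.8)],.012)[0];print('stub',P,np.hypot(*(P[:2]-[.617,.288])))
print(robot.read_state()['contact_force']);print(robot.sign_off())
E
```

```text
door angle 1.5474534928672279
stub [ 0.52769057 -0.02010166  0.012     ] 0.32078466946584977
[-0.25339276 -0.38168187 -0.31116576]
the job is handed in; nothing more can be done
None
```

The job is handed in: the stub is clear of the door's swing and the door stands open, about square to the cupboard. `sign_off` gave no verdict.

**What I did**
- I slid the leftmost stub about 160 mm away from the cupboard, upright, with two part-open fingers low on the pipe at about 6 N.
- I pressed the shut door at its mark at about 14 N, and on withdrawal it sprang ajar.
- I then swung it open from behind with a closed finger.

**Last checks**
- **Door:** it measured about 1.55 rad in the top camera image.
- **Stub:** it stands upright about 0.32 m from the hinge line; the limit is 0.27 m.
- **Robot:** the arm is clear of everything, and the tool force was about 0.5 N, close to noise.
- **Other things:** they looked unmoved in the pictures. I did not re-measure their positions.

**What went wrong:** when I lowered the finger behind the ajar door, a fingertip landed on something, probably the striker arm. Wrist force reached about 76 N, under the 120 N limit. The closed fingers seem to reach about 13 mm further than the 173 mm I had allowed for. I raised the tool and carried on without further trouble. I believe only the finger touched, but I could not confirm that against the 40 N limit on the arm and gripper body.

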